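# Clamp the board and hold the index pin clear

## Robot

A 7-joint arm with a two-finger parallel gripper is mounted at the origin on the work surface. World frame = base frame: x ahead of the robot, y to its left, z up, the work surface at z = 0. Lengths are in mm, angles in rad, forces in N, time in s.
With the tool pointing down it reaches from about 350 to 775 mm from the base axis. Payload 3.1 kg.
Tool frame: the origin (TCP) lies midway between the tips of the shut fingers; the grasp point (between the pads) lies grip_depth behind it (grip_depth is the distance from the TCP to the grasp point, in mm); z points along the fingers, y is the line along which they close (so a half turn about z gives the same grasp; the last joint's range is limited). The gripper opens to 85 mm and grips with 20 to 120 N. Pads are 22 mm wide; open, the fingers measure 114 mm over their backs; the gripper's body (76 mm by 85 mm) begins 54 mm behind the grasp point. The pads swing forward as they close: fully open they stand 13 mm farther back than shut.
Start: joints at [-1.291, 0.311, 0.014, 1.512, -0.004, 1.319, -0.027], TCP at [173.924, 521.793, 231.304] pointing down, gripper open.
Joint ranges: [-2.7, 2.7], [-0.3, 1.91], [-1.27, 1.3], [0.12, 2.57], [-1.44, 4.58], [0.2, 2.03], [-3.05, 3.05]. Speed limits (rad/s): [2.79, 2.79, 3.14, 3.14, 3.14, 3.14, 3.14].

## Interface

Orientations are given as a unit quaternion [w, x, y, z].
In Python, from workcell import * gives the robot as it stands. The module is installed in compiled form; this text tells all that it offers.
- The arm moves only by the tool send_rows, never from a script. Its argument "plan" is a list of rows, each a list of 3 entries, a list of its own where there are three numbers: the opening, from -1 (shut) to 1 (fully open), so that 0 is half open, then the shift along the world's x, y, z in units of 1 m (1.0 is 1 m), then the turn about the world's z in units of 120 degrees (1.0 is 120 degrees). In form: [[hand, [dx, dy, dz], turn], ...]. A call has 1 to 20 rows; each row is the pose to reach, as a shift and turn from the pose commanded when the call began; what a row does not reach only later rows make up. A row lasts 1/8 s, in which the tool goes at most 62.5 mm and 10.7 degrees, less where a joint would pass 70% of its speed; a pose out of reach is approached as far as the arm can. A call with a number of a shift or a turn outside -1 to 1 is refused whole. A call with a gripper value outside its range is refused whole. The fingers move at their own pace and stop on an object; "squeeze" is the grip in N (left out, the last holds). Time passes only in rows, so rows that repeat a pose let the fingers close. It gives the time, the measured TCP pose, the force, the opening and the grip force at its end, in the units of the state.
- read_state(): the state, without advancing time (a new reading comes with each control period).
- get_image(name): name is "scene" or "side" or "wrist"; returns the picture (420x560x3 uint8, blue, green, red); there is no depth.
- camera_params(name): a dict with "camera_matrix" (3x3 intrinsics, pixels), "xyz" and "orientation" of the camera in the world. Camera axes: x right, y down, z forward; pixel columns grow to the right and rows downward; lengths in mm; the calibration is good to about 2 mm. A picture is of the moment at which its call begins: read the wrist's pose just before it. camera_params takes no time and is no camera call; for the wrist camera it gives the pose at the moment of the call.
- close_job(): hands the job in; it is judged then, once.
The state is a dict: "time": time; "joint_pos": joint angles; "joint_velocities": joint speeds; "joint_efforts": joint torques, N m; "position": TCP position; "tcp_rot": TCP orientation; "force": force on the tool from outside, world axes, zero at the start; "torque": the same for the moment, N m; "gripper_width": finger opening in mm; "gripper_force": force on a finger pad.
Only numpy, scipy, OpenCV 4.12 (cv2) and the standard library are available. Lean on these libraries where they do the work, as an engineer would, in place of code of your own. Each camera call takes 0.05 s, during which the arm holds its last target. There are 200 camera calls.

## Task

I am about to swing the circuit board round on its turntable. Two of the four yellow hold-down caps are still standing up: press them fully home so that all four are down, and only then pull the red plunger knob up to its stop, so its index pin is clear of the hole in the disc, and finish while still holding it there with the gripper. Leave the spool, bottle, pot and bin alone.

Things in the scene. Friction and masses are not known exactly. Their poses are not given: they have to be found in the camera images.
- holder: Turntable board holder, bolted down. Origin: underside of its base, on the disc's axis; z up. Grey base 275 x 200 x 12 mm (x -160 to +116); round aluminium disc, radius 115, top face 40 above the bench. The index plunger stands on the vertical line x = -100, y = 0; four hold-down posts stand on the disc at x = +-58, y = +-48.
- board_top (a point): Middle of the top face of the green circuit board, 104 x 84 mm (along the holder's x, y), fixed on the disc, 48 above the bench; the parts on it are up to 7 taller. Axes as the holder's.
- bracket_top (a point): Middle of the top face of the blue bracket that carries the plunger: 55 x 28 mm along the holder's x, y, 68 above the bench. The plunger's steel barrel (radius 9) rises out of it and ends 80 above the bench, under the red knob. Axes as the holder's.
- plunger (a joint): Index plunger, m: 0 = pin sprung down, 10 mm deep in its seat hole in the disc; 0.015 = pulled straight up to its stop, pin tip 5 mm above the disc. A spring pulls it back down: about 5 N at 0, 10 N at the stop; it snaps back if let go.
- knob_center (a point): Centre, half-way up, of the red plunger knob: upright plain cylinder, 25 mm diameter, 30 tall. 99 mm above the bench while the pin is seated; rises with the plunger.
- cap0 (a joint): Press cap on a hold-down post, m: 0 = fully up, 0.012 = pressed down to its stop (flange on the board's corner). Stiff: takes about 4 N to slide, and it stays where it is left; the stop is hard.
- cap0_top (a point): Centre of the top of yellow press cap 0: upright, 21 mm diameter, 18 tall with a 28 mm flange 4 thick at its foot. Top is 78 mm above the bench when up (a red band on the post shows beneath), 66 when down. Two of the four start up and two down; which corner cap 0 has varies.
- cap1 (a joint): Press cap on a hold-down post, m: 0 = fully up, 0.012 = pressed down to its stop (flange on the board's corner). Stiff: takes about 4 N to slide, and it stays where it is left; the stop is hard.
- cap1_top (a point): Centre of the top of yellow press cap 1: upright, 21 mm diameter, 18 tall with a 28 mm flange 4 thick at its foot. Top is 78 mm above the bench when up (a red band on the post shows beneath), 66 when down. Two of the four start up and two down; which corner cap 1 has varies.
- cap2 (a joint): Press cap on a hold-down post, m: 0 = fully up, 0.012 = pressed down to its stop (flange on the board's corner). Stiff: takes about 4 N to slide, and it stays where it is left; the stop is hard.
- cap2_top (a point): Centre of the top of yellow press cap 2: upright, 21 mm diameter, 18 tall with a 28 mm flange 4 thick at its foot. Top is 78 mm above the bench when up (a red band on the post shows beneath), 66 when down. Two of the four start up and two down; which corner cap 2 has varies.
- cap3 (a joint): Press cap on a hold-down post, m: 0 = fully up, 0.012 = pressed down to its stop (flange on the board's corner). Stiff: takes about 4 N to slide, and it stays where it is left; the stop is hard.
- cap3_top (a point): Centre of the top of yellow press cap 3: upright, 21 mm diameter, 18 tall with a 28 mm flange 4 thick at its foot. Top is 78 mm above the bench when up (a red band on the post shows beneath), 66 when down. Two of the four start up and two down; which corner cap 3 has varies.
- spool: Bystander: upright spool of solder, 56 mm diameter, 38 tall; origin at the centre of its underside.
- flux: Bystander: amber bottle with blue cap, 40 mm diameter, 85 tall; origin at the centre of its underside.
- pot: Bystander: white pot with orange lid, 52 mm diameter, 48 tall; origin at the centre of its underside.
- bin: Bystander: open red bin, 150 x 100 x 60 mm; origin at the centre of its underside.

How it is judged:
By the outcome, as a careful person would: the job done as asked, in the order asked, and still so for the second after the job is handed in, while the arm keeps its last pose, push and grip.
It also fails if it takes over 45 s, if anything falls off the work surface, if the arm or the gripper's body presses on something with over 40 N, if the wrist force passes 120 N, or if a joint passes its speed limit or range.

## Working session

There is one attempt and no reset: what is moved stays moved. The work goes in short steps, Python scripts to look and compute and a tool call to move; the robot and the scene stay as the last step left them, time stands still between calls to the robot, and variables do not carry over. Pictures are saved under pics/ and viewed, at most 10 in all, crops included, and the job is handed in when it is done.

Besides the shell and the picture viewer there is one more tool, called after ">>>" as name(argument=value, ...), one argument or row to a line, values as JSON. send_rows: Moves the arm, as the interface text tells. Shifts and turns lie within -1 to 1; 1 stands for 1 m of shift or 120 degrees of turn. Its arguments: {"type":"object","properties":{"plan":{"type":"array","items":{"type":"array"}},"squeeze":{"type":"number"}},"required":["plan"]}

```bash
mkdir -p pics; cat > h.py <<'E'
from workcell import *
import numpy as np, cv2
from scipy.spatial.transform import Rotation as R
def cam(n):
    p=camera_params(n); q=p["orientation"]
    return np.array(p["camera_matrix"]),np.array(p["xyz"]),R.from_quat([q[1],q[2],q[3],q[0]]).as_matrix()
def at_z(n,uv,z,c=None):
    K,t,M=c or cam(n); d=M@np.linalg.solve(K,[uv[0],uv[1],1]); return t+d*(z-t[2])/d[2]
def proj(n,P,c=None):
    K,t,M=c or cam(n); v=K@(M.T@(np.array(P,float)-t)); return v[:2]/v[2]
E
python3 - <<'E'
from h import *
s=read_state(); print({k:s[k] for k in("time","position","tcp_rot","force","gripper_width")})
a=get_image("scene"); b=get_image("side")
for n,i in(("scene",a),("side",b)): cv2.imwrite(f"pics/{n}0.png",i)
for n in("scene","side"): print(cam(n)[1])
E
```

```text
{'time': 0.0, 'position': array([173.70005648, 521.07083285, 230.19676022]), 'tcp_rot': array([-1.57660176e-04,  1.60174978e-01,  9.87087905e-01, -1.19133839e-03]), 'force': array([ 0.11178094, -0.1758287 , -0.6981847 ]), 'gripper_width': 85.53889574708577}
[1517.90549726 -182.39952994  918.77112277]
[ 450.44846942 -930.93499392  670.99792283]
```

View pics/scene0.png

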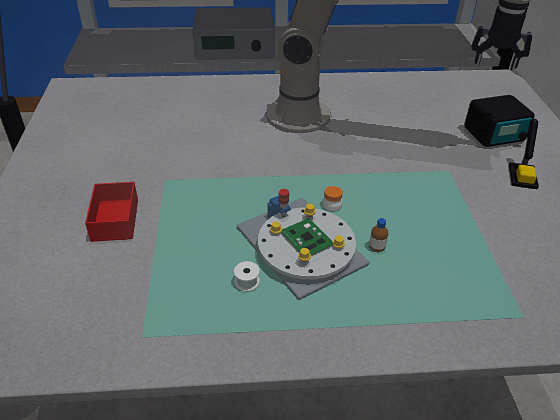

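View pics/side0.png

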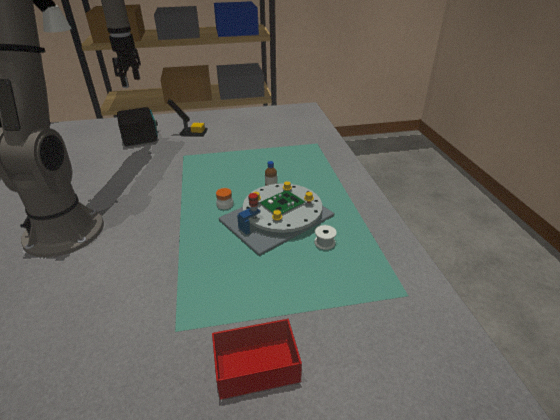

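The scene view shows the knob near (284,194), with caps near (276,228), (310,211), (339,242) and (304,256). The pot is at (333,197) and the bottle at (379,235). I'll enlarge both views to get positions and see which caps are up.

```bash
python3 - <<'E'
from h import *
a=cv2.imread("pics/scene0.png")[180:280,230:400]; b=cv2.imread("pics/side0.png")[170:255,210:345]
a=cv2.resize(a,(510,300),interpolation=3); 
a=cv2.resize(cv2.imread("pics/scene0.png")[183:273,235:365],(780,540),interpolation=3)
cv2.imwrite("pics/crop.png",a)
for n,k in(("scene",(284,194)),("side",(254,199))): print(n,at_z(n,k,105).round())
for n,c in(("scene",[(276,226),(310,208),(339,239),(304,252)]),("side",[(277,214),(255,196),(288,186),(309,196)])):
  for x in c: print(n,at_z(n,x,72).round())
E
```

```text
scene [530. -89. 105.]
side [531. -98. 105.]
scene [ 604. -113.   72.]
scene [546. -27.  72.]
scene [655.  26.  72.]
scene [691. -57.  72.]
side [ 587. -131.   72.]
side [541. -35.  72.]
side [642.  -2.  72.]
side [690. -65.  72.]
```

View pics/crop.png

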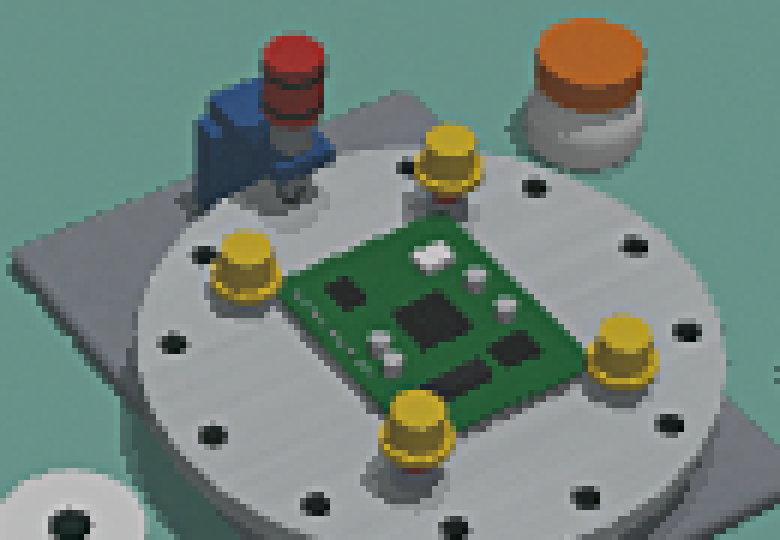

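The two caps still up are the back one, crop (451,131), and the front one, crop (418,396); both show a red band beneath. I'll fit the holder pose.

```bash
cat >> h.py <<'E'
loc={"knob":(-100,0),"A":(-58,48),"B":(-58,-48),"C":(58,48),"D":(58,-48)}
def fit(names,W):
    L=np.array([loc[n] for n in names],float); W=np.array(W)[:,:2]
    a=L-L.mean(0); b=W-W.mean(0)
    th=np.arctan2((a[:,0]*b[:,1]-a[:,1]*b[:,0]).sum(),(a*b).sum())
    M=np.array([[np.cos(th),-np.sin(th)],[np.sin(th),np.cos(th)]]); t=W.mean(0)-M@L.mean(0)
    print("yaw",np.degrees(th),"c",t,"res",(W-(L@M.T+t)).round(1).tolist())
    for n in loc: print(n,(M@loc[n]+t).round(1))
E
python3 - <<'E'
from h import *
pts={"knob":(295,55,114),"A":(451,131,78),"B":(246,240,66),"C":(625,325,66),"D":(418,396,78)}
fit(list(pts),[at_z("scene",(235+(u-2.5)/6,183+(v-2.5)/6),z) for u,v,z in pts.values()])
q=read_state()["tcp_rot"];M=R.from_quat([q[1],q[2],q[3],q[0]]).as_matrix();print(M.round(3))
K,t,C=cam("wrist");print(t,C.round(2),K)
E
```

```text
yaw 29.08155431211867 c [614.61332124 -42.09347246] res [[5.0, 0.6], [-1.3, 0.8], [-1.3, -0.3], [-0.3, -0.4], [-2.0, -0.7]]
knob [527.2 -90.7]
A [540.6 -28.3]
B [ 587.3 -112.2]
C [642.  28.]
D [688.6 -55.9]
[[-0.949  0.316 -0.001]
 [ 0.316  0.949 -0.002]
 [-0.    -0.002 -1.   ]]
[102.03782148 545.76475772 372.09625852] [[ 0.32  0.91  0.28]
 [ 0.95 -0.3  -0.1 ]
 [-0.    0.3  -0.95]] [[370.34814729   0.         281.08885547]
 [  0.         370.34814729 209.02416303]
 [  0.           0.           1.        ]]
```

>>> send_rows(
  plan=[
    [-1, [0.43, -0.566, 0.07], -1],
    [-1, [0.43, -0.566, 0.07], -1],
    [-1, [0.43, -0.566, 0.07], -1],
    [-1, [0.43, -0.566, 0.07], -1],
    [-1, [0.43, -0.566, 0.07], -1],
    [-1, [0.43, -0.566, 0.07], -1],
    [-1, [0.43, -0.566, 0.07], -1],
    [-1, [0.43, -0.566, 0.07], -1],
    [-1, [0.43, -0.566, 0.07], -1],
    [-1, [0.43, -0.566, 0.07], -1],
    [-1, [0.43, -0.566, 0.07], -1],
    [-1, [0.43, -0.566, 0.07], -1],
    [-1, [0.43, -0.566, 0.07], -1],
    [-1, [0.43, -0.566, 0.07], -1],
    [-1, [0.43, -0.566, 0.07], -1],
  ],
  squeeze=40,
)

```text
time: 1.98
position: [603.5, -42.0, 301.2]
tcp_rot: [-0.001, 0.934, 0.356, 0.0]
force: [0.2, 0.1, 0.9]
gripper_width: 0.2
gripper_force: 0.0
```

>>> send_rows(
  plan=[
    [-1, [0, 0, 0], -0.104],
    [-1, [0, 0, 0], -0.104],
    [-1, [0, 0, 0], -0.104],
    [-1, [0, 0, 0], -0.104],
  ],
)

```text
time: 2.48
position: [603.9, -43.8, 301.4]
tcp_rot: [-0.0, 0.968, 0.252, 0.0]
force: [-0.2, 0.0, 0.2]
gripper_width: 0.1
gripper_force: 0.0
```

```bash
python3 - <<'E'
from h import *
s=read_state(); print({k:s[k] for k in("time","position","tcp_rot","force","gripper_width","joint_pos")})
c=cam("wrist"); i=get_image("wrist"); np.savez("w1",K=c[0],t=c[1],M=c[2]); cv2.imwrite("pics/w1.png",i)
cv2.imwrite("pics/w1b.png",cv2.resize(i,(800,600),interpolation=3)); print(c[1])
E
```

```text
{'time': 2.475, 'position': array([603.85439452, -43.81660368, 301.41491858]), 'tcp_rot': array([-1.23880589e-04,  9.67702289e-01,  2.52095723e-01,  1.02325287e-04]), 'force': array([-0.15329831,  0.04849026,  0.16963017]), 'gripper_width': 0.10416180854512269, 'joint_pos': array([-0.42599097,  0.47512816,  0.76669645,  1.22780252, -0.32328531,
        1.55953499, -0.77503815])}
[670.97458454  -6.4527972  443.19006148]
```

View pics/w1b.png

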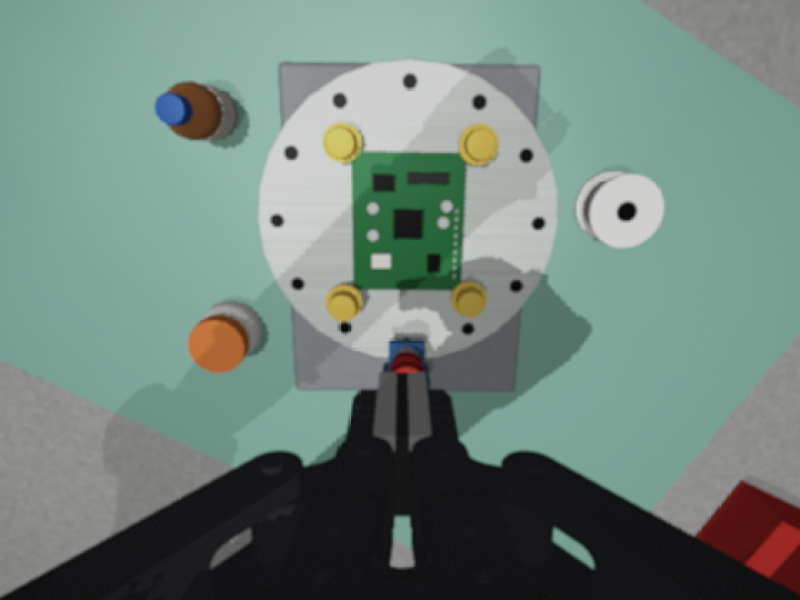

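The wrist view shows all four caps. Near the pot is A at (344,304), then B (470,301), C (342,141) and D (480,144). The knob, at (407,366), is partly hidden by the fingers.

```bash
python3 - <<'E'
from h import *
d=np.load("w1.npz"); c=(d["K"],d["t"],d["M"])
pts={"A":(344,304,78),"B":(470,301,66),"C":(342,140,66),"D":(480,143,78)}
fit(list(pts),[at_z("",(u*.7-.15,v*.7-.15),z,c) for u,v,z in pts.values()])
print(read_state()["position"])
E
```

```text
yaw 28.477573773602987 c [619.35724134 -40.68942773] res [[2.0, -0.9], [0.2, 1.6], [-0.0, -1.7], [-2.2, 1.0]]
knob [531.5 -88.4]
A [545.5 -26.2]
B [ 591.3 -110.5]
C [647.5  29.2]
D [693.2 -55.2]
[603.86396719 -43.99944751 301.3667861 ]
```

>>> send_rows(
  plan=[
    [-1, [0.045, -0.006, -0.04], 0],
    [-1, [0.087, -0.0115, -0.08], 0],
    [-1, [0.087, -0.0115, -0.14], 0],
    [-1, [0.087, -0.0115, -0.19], 0],
    [-1, [0.087, -0.0115, -0.215], 0],
    [-1, [0.087, -0.0115, -0.219], 0],
    [-1, [0.087, -0.0115, -0.219], 0],
  ],
)

```text
time: 3.4
position: [691.6, -55.9, 83.4]
tcp_rot: [0.0, 0.968, 0.251, 0.001]
force: [0.8, -0.3, 0.2]
gripper_width: -0.3
gripper_force: 0.0
```

>>> send_rows(
  plan=[
    [-1, [0, 0, -0.003], 0],
    [-1, [0, 0, -0.006], 0],
    [-1, [0, 0, -0.009], 0],
    [-1, [0, 0, -0.012], 0],
    [-1, [0, 0, -0.012], 0],
  ],
)

```text
time: 4.03
position: [691.7, -55.9, 70.8]
tcp_rot: [0.0, 0.968, 0.251, 0.001]
force: [1.0, -0.7, 3.1]
gripper_width: 0.2
gripper_force: 1.7
```

Contact made. Continuing down in small steps.

>>> send_rows(
  plan=[
    [-1, [0, 0, -0.002], 0],
    [-1, [0, 0, -0.004], 0],
    [-1, [0, 0, -0.005], 0],
    [-1, [0, 0, -0.005], 0],
  ],
)

```text
time: 4.53
position: [691.7, -55.9, 66.2]
tcp_rot: [0.0, 0.968, 0.251, 0.001]
force: [1.2, 1.4, 6.9]
gripper_width: -0.1
gripper_force: 3.2
```

>>> send_rows(
  plan=[
    [-1, [0, 0, -0.001], 0],
    [-1, [0, 0, -0.002], 0],
    [-1, [0, 0, -0.002], 0],
  ],
)

```text
time: 4.9
position: [691.8, -55.9, 66.1]
tcp_rot: [0.0, 0.968, 0.251, 0.001]
force: [-1.9, 0.1, 13.3]
gripper_width: 0.1
gripper_force: 6.6
```

>>> send_rows(
  plan=[
    [-1, [0, 0, 0.04], 0],
    [-1, [-0.04, 0.008, 0.045], 0],
    [-1, [-0.095, 0.019, 0.045], 0],
    [-1, [-0.148, 0.029, 0.045], 0],
    [-1, [-0.148, 0.029, 0.025], 0],
    [-1, [-0.148, 0.029, 0.02], 0],
    [-1, [-0.148, 0.029, 0.016], 0],
    [-1, [-0.148, 0.029, 0.013], 0],
    [-1, [-0.148, 0.029, 0.01], 0],
    [-1, [-0.148, 0.029, 0.007], 0],
    [-1, [-0.148, 0.029, 0.007], 0],
  ],
)

```text
time: 6.28
position: [543.4, -27.0, 70.3]
tcp_rot: [0.0, 0.968, 0.251, 0.0]
force: [-0.4, -0.1, 1.6]
gripper_width: 0.4
gripper_force: 0.6
```

>>> send_rows(
  plan=[
    [-1, [0, 0, -0.002], 0],
    [-1, [0, 0, -0.004], 0],
    [-1, [0, 0, -0.005], 0],
    [-1, [0, 0, -0.005], 0],
  ],
)

```text
time: 6.78
position: [543.4, -27.0, 66.1]
tcp_rot: [0.0, 0.968, 0.251, 0.001]
force: [-1.4, 0.2, 7.2]
gripper_width: 0.2
gripper_force: 3.9
```

>>> send_rows(
  plan=[
    [-1, [0, 0, -0.001], 0],
    [-1, [0, 0, -0.002], 0],
    [-1, [0, 0, -0.002], 0],
  ],
)

```text
time: 7.15
position: [543.5, -27.0, 66.0]
tcp_rot: [-0.0, 0.968, 0.251, 0.001]
force: [-6.2, 1.3, 19.5]
gripper_width: 0.0
gripper_force: 9.6
```

>>> send_rows(
  plan=[
    [-1, [0, 0, 0.06], 0],
    [0.2, [0, 0, 0.12], 0],
    [0.2, [-0.03, -0.05, 0.14], 0],
    [0.2, [-0.05, -0.085, 0.14], 0],
    [0.2, [-0.05, -0.085, 0.14], 0],
    [0.2, [-0.05, -0.085, 0.14], 0],
  ],
)

```text
time: 7.9
position: [492.9, -110.6, 202.7]
tcp_rot: [-0.001, 0.968, 0.251, -0.0]
force: [-0.0, 0.7, -1.2]
gripper_width: 51.6
gripper_force: 0.0
```

```bash
python3 - <<'E'
from h import *
s=read_state(); print({k:s[k] for k in("time","position","force","gripper_width","joint_pos")})
c=cam("wrist"); i=get_image("wrist"); np.savez("w2",K=c[0],t=c[1],M=c[2]); cv2.imwrite("pics/w2.png",i)
cv2.imwrite("pics/w2b.png",cv2.resize(i,(800,600),interpolation=3)); print(c[1])
j=get_image("scene");cv2.imwrite("pics/s2b.png",cv2.resize(j[183:273,235:365],(780,540),interpolation=3))
E
```

```text
{'time': 7.9, 'position': array([ 492.9211137 , -110.62634919,  202.65760756]), 'force': array([-0.01522468,  0.70054499, -1.16764963]), 'gripper_width': 51.558271818648656, 'joint_pos': array([-0.48599094,  0.30524715,  0.85361418,  1.70169425, -0.24239387,
        1.24580684, -0.6394803 ])}
[560.21815604 -73.4888166  344.44098779]
```

View pics/w2b.png

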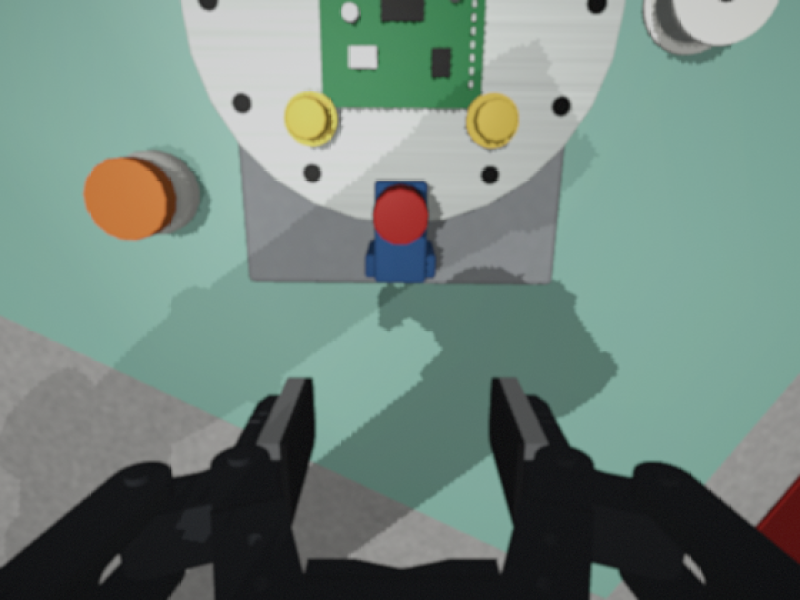

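View pics/s2b.png

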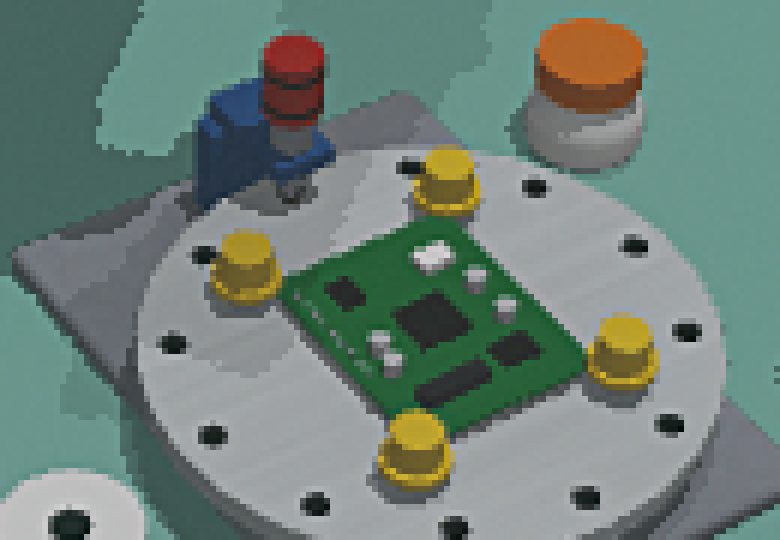

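All four caps are down: no red bands show in the scene crop, and A and D now sit at the height of the others. In the wrist view the knob's top is centred at (401,214), clear of the fingers.

```bash
python3 - <<'E'
from h import *
d=np.load("w2.npz"); c=(d["K"],d["t"],d["M"])
print(at_z("",(401*.7-.15,214*.7-.15),114,c), at_z("",((401+27)*.7,214*.7),114,c))
import workcell; print([n for n in dir(workcell) if "grip" in n.lower() or "depth" in n.lower()])
print(read_state()["position"])
E
```

```text
[530.73480146 -88.99924051 114.        ] [536.40484759 -99.37763294 114.        ]
['grip_depth']
[ 493.33112855 -109.99120933  202.57886224]
```

>>> send_rows(
  plan=[
    [0.2, [0.0375, 0.022, 0], 0],
    [0.2, [0.0375, 0.022, -0.03], 0],
    [0.2, [0.0375, 0.022, -0.07], 0],
    [0.2, [0.0375, 0.022, -0.1], 0],
    [0.2, [0.0375, 0.022, -0.117], 0],
    [0.2, [0.0375, 0.022, -0.117], 0],
    [0.2, [0.0375, 0.022, -0.117], 0],
  ],
)

```text
time: 8.88
position: [531.6, -89.8, 87.4]
tcp_rot: [0.001, 0.968, 0.251, 0.001]
force: [-0.0, -0.4, 0.4]
gripper_width: 51.5
gripper_force: 0.0
```

```bash
python3 - <<'E'
from h import *
print(grip_depth if not callable(grip_depth) else grip_depth())
s=read_state(); print({k:s[k] for k in("time","position","force","gripper_width")})
i=get_image("wrist"); cv2.imwrite("pics/w3.png",i)
E
```

```text
18.700000000000003
{'time': 8.875, 'position': array([531.59524324, -89.84174727,  87.37741654]), 'force': array([-0.04984291, -0.44336345,  0.41360932]), 'gripper_width': 51.45825093557141}
```

View pics/w3.png

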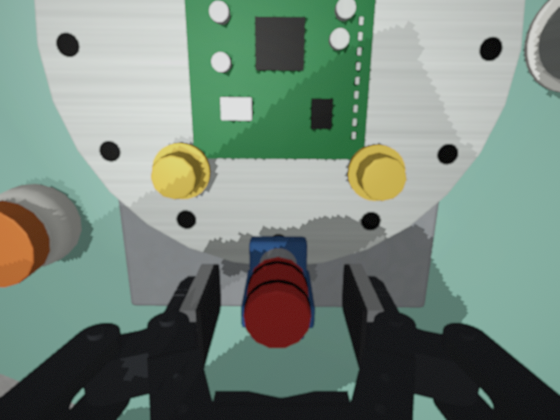

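The knob sits midway between the pads, at (278,318) in the picture. I'll drop 7 mm so the pads meet its middle, then close.

>>> send_rows(
  plan=[
    [0.2, [0, 0, -0.004], 0],
    [0.2, [0, 0, -0.007], 0],
    [-1, [0, 0, -0.007], 0],
    [-1, [0, 0, -0.007], 0],
    [-1, [0, 0, -0.007], 0],
    [-1, [0, 0, -0.007], 0],
    [-1, [0, 0, -0.007], 0],
    [-1, [0, 0, -0.007], 0],
  ],
  squeeze=60,
)

```text
time: 9.93
position: [529.9, -89.0, 79.5]
tcp_rot: [-0.001, 0.968, 0.251, -0.0]
force: [-3.3, 3.0, 5.7]
gripper_width: 23.6
gripper_force: 58.8
```

>>> send_rows(
  plan=[
    [-1, [0, 0, 0.002], 0],
    [-1, [0, 0, 0.004], 0],
    [-1, [0, 0, 0.006], 0],
    [-1, [0, 0, 0.008], 0],
    [-1, [0, 0, 0.01], 0],
    [-1, [0, 0, 0.01], 0],
  ],
)

```text
time: 10.68
position: [529.9, -89.1, 89.0]
tcp_rot: [-0.001, 0.968, 0.251, -0.0]
force: [0.0, 4.0, -8.4]
gripper_width: 23.4
gripper_force: 59.1
```

>>> send_rows(
  plan=[
    [-1, [0, 0, 0.002], 0],
    [-1, [0, 0, 0.004], 0],
    [-1, [0, 0, 0.005], 0],
    [-1, [0, 0, 0.006], 0],
    [-1, [0, 0, 0.006], 0],
  ],
)

```text
time: 11.3
position: [529.9, -89.1, 94.7]
tcp_rot: [-0.0, 0.968, 0.251, -0.001]
force: [-0.6, 5.3, -13.8]
gripper_width: 23.5
gripper_force: 59.6
```

>>> send_rows(
  plan=[
    [-1, [0, 0, 0.001], 0],
    [-1, [0, 0, 0.002], 0],
    [-1, [0, 0, 0.002], 0],
    [-1, [0, 0, 0.002], 0],
  ],
)

```text
time: 11.8
position: [529.9, -89.1, 94.8]
tcp_rot: [0.0, 0.968, 0.251, -0.001]
force: [4.4, 2.9, -28.7]
gripper_width: 23.5
gripper_force: 60.3
```

```bash
python3 - <<'E'
from h import *
s=read_state(); print({k:s[k] for k in("time","position","force","gripper_width")})
i=get_image("scene");j=get_image("side")
a=cv2.resize(i[170:270,235:365],(390,300),interpolation=3);b=cv2.resize(j[170:270,210:340],(390,300),interpolation=3)
w=cv2.resize(get_image("wrist"),(390,292));w=np.vstack([w,np.zeros((8,390,3),np.uint8)])
cv2.imwrite("pics/f.png",np.vstack([np.hstack([a,b]),np.hstack([w,w*0])]))
E
```

```text
{'time': 11.8, 'position': array([529.88360053, -89.0924682 ,  94.8476247 ]), 'force': array([  4.35299359,   2.92856973, -28.71130233]), 'gripper_width': 23.471531457066916}
```

View pics/f.png

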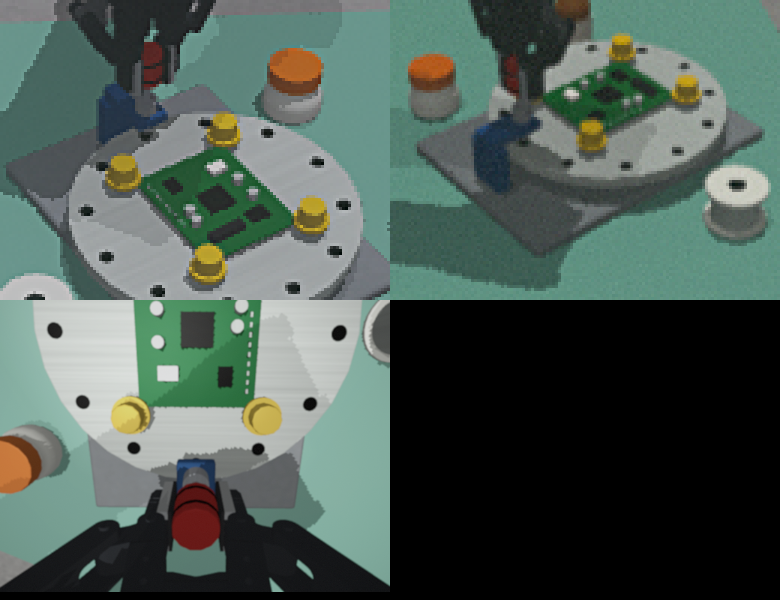

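The knob is held between the pads and hard against its stop: 15.3 mm of travel, and the force rose to 28 N with no further motion. All four caps are down. I'll ease the pull by 1 mm and hand in.

>>> send_rows(
  plan=[
    [-1, [0, 0, -0.001], 0],
    [-1, [0, 0, -0.001], 0],
    [-1, [0, 0, -0.001], 0],
  ],
)

```text
time: 12.32
position: [529.9, -89.1, 94.8]
tcp_rot: [-0.0, 0.968, 0.251, -0.001]
force: [3.8, 4.4, -23.8]
gripper_width: 23.2
gripper_force: 60.6
```

```bash
python3 - <<'E'
from h import *
s=read_state(); print(s["position"],s["force"],s["gripper_force"])
if s["position"][2]>94.3 and s["force"][2]<-11: print(close_job())
E
```

```text
[529.9076605  -89.07846257  94.8030265 ] [  3.81776815   4.37674713 -23.83404428] 60.62645137310028
the job is handed in; nothing more can be done
None
```

I pressed the two raised caps home so all four are down, then pulled the red plunger knob up to its stop; the job is handed in at about 12 s with the gripper still holding it there.

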